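# Lay the brittle gun insulator down in the tilting cradle

## Task

The microscope's white ceramic insulator is brittle: handle it only with light touches (under 10 N from the fingers) and never knock it or let it fall. Slide it, upright and without lifting it, along the bench into the mouth of the standing trough of the tilting cradle until it stands against the trough's back; then tip it over into the trough, swinging the trough down with it, until the trough lies flat with the insulator lying on its side in it. Leave everything else on the bench as it is.

Things in the scene. Friction and masses are not known exactly. Their poses are not given: they have to be found in the camera images.
- insulator: The brittle insulator: a smooth solid white ceramic cylinder, 40 mm in diameter and 80 mm tall, about 200 g, with a flush steel band near each end, standing upright on the bench. Origin: centre of its underside; z runs along its axis to its top.
- insulator_mid (a point): The middle of the insulator, on its axis, 40 mm from either end.
- cradle: Fixed foot of the tilting cradle: aluminium plate 105 x 100 x 4 mm with hinge cheeks 24 mm high at y = +-40 mm. Origin: on the bench, straight under the hinge axis, which runs along y 12 mm above the bench. x is level, from the open mouth side (-x, bare bench) to where the trough lies down (+x, the plate). Seated upright, the insulator has its axis at x = -20 mm, y = 0.
- trough_seat (a point): On the face of the black plastic trough's back, 41 mm along it from the hinge. Back 20 mm wide, 82 mm long, its face in line with the hinge axis; two flared wings reach 21 mm forward of it, 56 mm apart at the edges. Axes turn with the trough: z along it away from the hinge, x out of its rear. With the trough flat, the insulator's upper side is 52 mm above the bench.
- trough (a joint): Angle of the trough in rad: 0 standing upright with its mouth to the foot's -x, 1.571 lying flat with its mouth up; the hard stop is at 1.62, 3 degrees past flat. Its stiff hinge (about 0.2 N m of friction) stays wherever it is left. It starts between 0 and 0.2.
- cap: Bystander: a small steel gun cap 38 mm across and 26 mm high. Origin: centre of its underside.
- jar: Bystander: an amber jar 48 mm across and 55 mm high with a black lid. Origin: centre of its underside.
- flange: Bystander: a steel flange ring 64 mm across and 12 mm high, lying flat. Origin: centre of its underside.
- driver: Bystander: a screwdriver 170 mm long, lying. Origin: centre of its length, on the bench.
- beaker: Bystander: a glass beaker 68 mm across and 85 mm high. Origin: centre of its underside.
- wash: Bystander: a white wash bottle 66 mm across and 170 mm high. Origin: centre of its underside.
- stubbox: Bystander: a grey open divided box 100 x 140 x 28 mm. Origin: centre of its underside.

How it is judged (in metres and radians):
On the way, in this order (a step that is already met when the one before it is completed fails the run):
1. the insulator stands upright in the mouth of the standing trough, against its back (gap under 10 mm) (x of insulator in the frame of cradle between -0.03 and -0.01 m and y of insulator in the frame of cradle between -0.01 and 0.01 m and angle between insulator's own z axis and vertical below 0.12 rad and value of joint trough below 0.35 rad), for 0.2 s.
2. the trough lies flat with the insulator on its side in it (value of joint trough above 1.43 rad and angle between insulator's own z axis and vertical above 1.4 rad and x of insulator_mid in the frame of trough_seat between -0.028 and -0.012 m), for 0.2 s.
At the end, for the whole second after the job is handed in: The trough is within 8 degrees of flat and the insulator rests on its side in it: level within 10 degrees, its axis 12 to 28 mm from the back's face, within 8 mm of the trough's centre line, its middle at most 36 mm towards the hinge or 25 mm beyond the trough's middle (all of step 2 and angle between insulator's own z axis and vertical below 1.75 rad and y of insulator_mid in the frame of trough_seat between -0.008 and 0.008 m and z of insulator_mid in the frame of trough_seat between -0.036 and 0.025 m and linear speed of insulator below 0.02 m/s); the robot touches nothing.
It fails at once if the fingers press or squeeze the insulator with more than 10 N (contact force between the fingers and insulator above 10 N).
It fails at once if the insulator is knocked, dropped or pressed against anything with more than 25 N (contact force between insulator and anything else above 25 N).
It fails at once if the upright insulator is lifted more than 20 mm off the bench instead of slid (height (world z) of insulator above 0.02 m and angle between insulator's own z axis and vertical below 0.3 rad).
It fails at once if the insulator is tipped (over 35 degrees) outside the cradle (angle between insulator's own z axis and vertical above 0.61 rad and distance between insulator_mid and trough_seat above 0.07 m).
It fails at once if a bystander is shifted by more than 30 mm (distance of any of cap, jar, flange, driver, beaker, wash, stubbox from where it was at the start of the episode above 0.03 m).
It also fails if it takes over 58 s, if anything falls off the work surface, if the arm or the gripper's body presses on something with over 40 N, if the wrist force passes 120 N, or if a joint passes its speed limit or range.

## Robot

A 6-joint arm with a two-finger parallel gripper is mounted at the origin on the work surface. World frame = base frame: x ahead of the robot, y to its left, z up, the work surface at z = 0. Lengths are in m, angles in degrees, forces in N, time in s.
With the tool pointing down it reaches from about 0.3 to 0.75 m from the base axis. Payload 8.5 kg.
Tool frame: the origin (TCP) lies on the centre line of the jaws, within the pads' length; the fingertips stand 19 mm ahead of it and the grasp point (between the pads) is the TCP; z points along the fingers, x is the direction in which the jaws open and shut, and the axes are right-handed (so a half turn about z gives the same grasp; the last joint's range is limited). The gripper opens to 85 mm and grips with 20 to 120 N. Pads are 22 mm wide; open, the fingers measure 114 mm over their backs; the gripper's body (76 mm by 85 mm) begins 54 mm behind the grasp point. The pads swing forward as they close: fully open they stand 13 mm farther back than shut.
Start: joints at [-89.055, 21.807, 74.336, -0, 83.858, -12.336], TCP at [0.126, -0.535, 0.25] pointing down, gripper open.
Joint ranges: [-178.18, 178.18], [-50.72, 133.34], [12.68, 142.11], [-81.47, 261.47], [9.98, 163.14], [-165.26, 165.26]. Speed limits (degrees/s): [136.94, 136.94, 180, 180, 180, 180].

## Interface

Orientations are given as a 3x3 rotation matrix whose columns are the frame's x, y, z axes.
In Python, from rig import env, cams, order gives the robot as it stands.
- The arm moves only by the tool step_arm, never from a script. Its argument "steps" is a list of rows, each an object with "xyz": the shift along the tool's x, y, z normalised to -1 to 1, where 1 is 0.04 m, a list of three; "turn": the turn, a rotation vector about the tool's x, y, z normalised to -1 to 1, where 1 is 0.08 rad, a list of three; "gripper": the gripper command: -1 is shut, 1 is fully open, values between are in proportion. A call has 1 to 20 rows; each row shifts and turns the commanded pose from where the row before left it, along the tool's axes as they then stand; what a row does not reach is not made up. A row lasts 1/12 s, in which the tool goes at most 41.7 mm and 7.16 degrees, less where a joint would pass 70% of its speed; a pose out of reach is approached as far as the arm can. A call with a number of a shift or a turn outside -1 to 1 is refused whole. A call with a gripper value outside its range is refused whole. The fingers move at their own pace and stop on an object; "squeeze" is the grip in N (left out, the last holds). Time passes only in rows, so rows that do not move let the fingers close. It gives the time, the measured TCP pose, the force and the opening at its end, in the units of the state.
- env.observe(): the state, without advancing time (a new reading comes with each control period).
- cams.get_image(name): name is "scene" or "top" or "wrist"; returns (picture, depth): 400x640x3 uint8, red, green, blue; 400x640 float32, m along the optical axis (not along the pixel's ray), 0 where there is no reading.
- cams.camera_info(name): a dict with "fx", "fy", "cx", "cy" (pixels), "extrinsics" (4x4, takes a point from camera to world coordinates). Camera axes: x right, y down, z forward; pixel columns grow to the right and rows downward; lengths in m; the calibration is good to about 2 mm. A picture is of the moment at which its call begins: read the wrist's pose just before it. camera_info takes no time and is no camera call; for the wrist camera it gives the pose at the moment of the call.
- order.close_job(): hands the job in, once; it reports no verdict.
The state is a dict: "time_s": time; "q": joint angles; "qvel": joint speeds; "joint_efforts": joint torques, N m; "position": TCP position; "tool_rot": TCP orientation; "ft_force": force on the tool from outside, world axes, zero at the start; "wrist_torque": the same for the moment, N m; "grip_width": finger opening in m.
Only numpy, scipy, OpenCV 4.12 (cv2) and the standard library are available. Lean on these libraries where they do the work, as an engineer would, in place of code of your own. Each camera call takes 0.05 s, during which the arm holds its last target. There are 200 camera calls.

## Working session

There is one attempt and no reset: what is moved stays moved. The work goes in short steps, Python scripts to look and compute and a tool call to move; the robot and the scene stay as the last step left them, time stands still between calls to the robot, and variables do not carry over. Pictures are saved under pics/ and viewed, about 8 in all and at most 12, crops included, and the job is handed in when it is done.

Besides the shell and the picture viewer there is one more tool, called after "Request:" in YAML: its name, and indented under it one key for each argument. step_arm: Moves the arm, as the interface text tells. Scaled input: -1 to 1 covers 0.04 m each way for a shift and 0.08 rad each way for a turn. Its arguments: {"type":"object","properties":{"steps":{"type":"array"},"squeeze":{"type":"number"}},"required":["steps"]}

```bash
mkdir -p pics; ls; python3 - <<'E'
from rig import env,cams,order
import cv2,numpy as np
s=env.observe(); print(s)
for n in ("scene","top"):
    im,d=cams.get_image(n); cv2.imwrite(f"pics/{n}0.png",im[:,:,::-1]); np.savez(f"pics/{n}0.npz",im=im,d=d)
    i=cams.camera_info(n); print(n,i)
E
```

```text
pics
{'time_s': 0.0, 'q': array([-8.90536717e+01,  2.18401699e+01,  7.43860814e+01,  2.13403626e-03,
        8.38590993e+01, -1.23366476e+01]), 'qvel': array([ 0.00316963, -0.05594715,  0.12408258, -0.12839667, -0.03257174,
        0.02647616]), 'joint_efforts': array([-8.93017459e-04, -4.48459554e+01, -2.31277835e+01, -2.61036421e-04,
        4.77577050e-03,  8.60252499e-06]), 'position': array([ 0.12636205, -0.53500188,  0.24971164]), 'tool_rot': array([[ 2.29756674e-01, -9.73248103e-01,  1.24244520e-05],
       [-9.73247027e-01, -2.29756400e-01,  1.49005726e-03],
       [-1.44734081e-03, -3.54442661e-04, -9.99998890e-01]]), 'ft_force': array([-1.04548139,  0.64658868, -0.41145608]), 'wrist_torque': array([0.02119105, 0.02829058, 0.04220626]), 'grip_width': 0.08525436040665393}
scene {'fx': 490.57459494935375, 'fy': 490.57459494935375, 'cx': 317.2605988072693, 'cy': 201.48908205210805, 'extrinsics': array([[-0.84634098,  0.31152941, -0.43203746,  1.04936732],
       [ 0.53252153,  0.51210628, -0.67391986,  0.84353904],
       [ 0.01130324, -0.80043525, -0.59931265,  0.81214167],
       [ 0.        ,  0.        ,  0.        ,  1.        ]])}
top {'fx': 427.977215565954, 'fy': 427.977215565954, 'cx': 328.14950719213334, 'cy': 205.15788510049336, 'extrinsics': array([[ 0.0611036 , -0.97402333,  0.21804795,  0.27083341],
       [-0.99812603, -0.06034594,  0.0101388 ,  0.00172792],
       [ 0.00328288, -0.21825885, -0.97588539,  1.23894104],
       [ 0.        ,  0.        ,  0.        ,  1.        ]])}
```

View pics/top0.png

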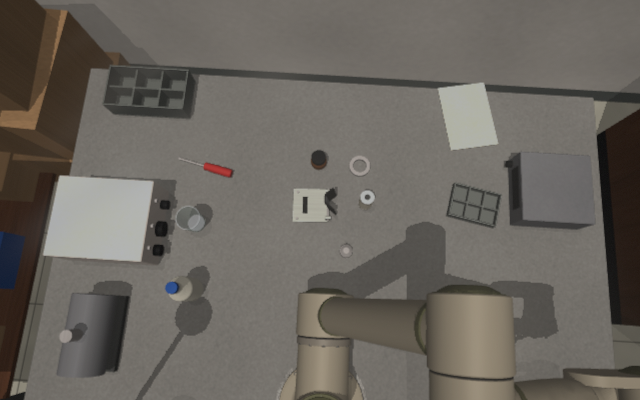

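View pics/scene0.png

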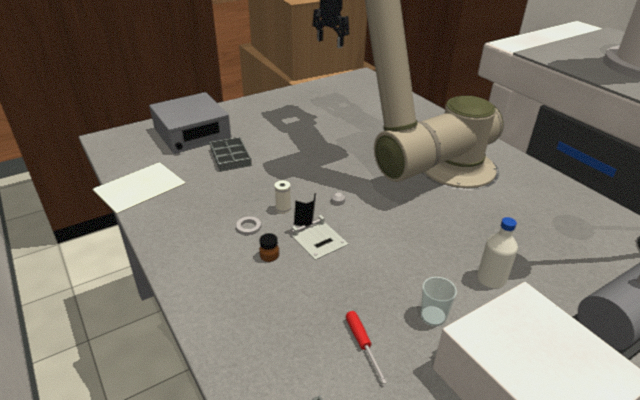

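The top view shows the insulator at about (367,198), the trough at about (331,202) with its plate to the left, the flange at (360,165), the jar at (318,160) and the cap at (346,250). I'll measure from the depth next.

```bash
cat > h.py <<'E'
import numpy as np,cv2
from rig import env,cams,order
def cloud(n,im,d,ci=None):
    i=ci or cams.camera_info(n); v,u=np.mgrid[:d.shape[0],:d.shape[1]]
    p=np.stack([(u-i['cx'])/i['fx']*d,(v-i['cy'])/i['fy']*d,d],-1)
    T=i['extrinsics']; return p@T[:3,:3].T+T[:3,3]
E
python3 - <<'E'
from h import *
P=[];C=[]
for n in("top","scene"):
    z=np.load(f"pics/{n}0.npz"); im,d=z['im'],z['d']; W=cloud(n,im,d)
    m=(d>0); P.append(W[m]); C.append(im[m])
    if n=="top":
        # top disc of insulator
        a=(W[:,:,2]>0.07)&(W[:,:,2]<0.1); a[:185]=0;a[230:]=0;a[:,:350]=0;a[:,385:]=0
        q=W[a]; print("ins top",len(q),q.mean(0),q.min(0),q.max(0))
        print("bench",np.median(W[215:225,385:400].reshape(-1,3),0))
        c=cv2.resize(im[140:270,280:400],None,fx=6,fy=4.5,interpolation=cv2.INTER_CUBIC)
        c=cv2.resize(im[180:230,280:385],None,fx=7,fy=7,interpolation=cv2.INTER_CUBIC)
    else: c2=cv2.resize(im[170:270,225:355],None,fx=5,fy=5,interpolation=cv2.INTER_CUBIC)
    w=W.copy()
    for nm,b in dict(hi=(0.055,0.12),mid=(0.03,0.055),pl=(0.002,0.0065)).items():
        k=(w[...,2]>b[0])&(w[...,2]<b[1])&(d>0)
        r=w[k]; lab=k.astype(np.uint8)
        nn,L,st,_=cv2.connectedComponentsWithStats(lab)
        for j in range(1,nn):
            if st[j,4]>25:
                q=w[L==j]; x=q.mean(0)
                if .2<x[0]<.75 and -.3<x[1]<.3: print(n,nm,st[j],x.round(4),q.min(0).round(4),q.max(0).round(4))
cv2.imwrite("pics/c1.png",np.vstack([cv2.copyMakeBorder(c[:, :735],0,0,0,0,0),])[:,:,::-1])
cv2.imwrite("pics/c2.png",c2[:,:,::-1])
E
```

```text
ins top 168 [ 0.55883223 -0.09346019  0.0787984 ] [ 0.53933255 -0.11288017  0.07021879] [ 0.57821025 -0.07351707  0.0865331 ]
bench [ 0.51623838 -0.17594441 -0.00112553]
top hi [315 152  11  12  47] [0.6754 0.0482 0.0567] [0.6582 0.0321 0.0552] [0.6924 0.0603 0.061 ]
top hi [325 188  11  25 104] [0.5491 0.0118 0.0823] [ 0.5159 -0.0037  0.0555] [0.5764 0.0241 0.0998]
top hi [360 191  15  16 184] [ 0.5575 -0.0932  0.0774] [ 0.5386 -0.1129  0.0562] [ 0.5782 -0.0735  0.0865]
top mid [312 150  14  17 131] [0.6748 0.0505 0.0499] [0.6553 0.0315 0.0303] [0.6997 0.0701 0.055 ]
top mid [328 193   9  11  27] [0.5624 0.0073 0.0431] [ 0.5439 -0.0065  0.0305] [0.5755 0.0158 0.0548]
top mid [359 200  14   8  27] [ 0.5448 -0.0892  0.0432] [ 0.5386 -0.1114  0.03  ] [ 0.5618 -0.0739  0.0547]
top pl [291 187  38  39 678] [0.543  0.0712 0.0039] [0.4849 0.0114 0.002 ] [0.6012 0.125  0.0065]
scene hi [275 181  16  17 216] [ 0.5633 -0.0847  0.0721] [ 0.5398 -0.1134  0.0552] [ 0.5807 -0.0688  0.0838]
scene hi [295 193  21  23 253] [0.5569 0.0181 0.0768] [0.5176 0.0017 0.0552] [0.5795 0.0298 0.0977]
scene mid [275 193  16  12 111] [ 0.566  -0.0781  0.0424] [ 0.5429 -0.1009  0.0304] [ 0.5795 -0.0694  0.0549]
scene mid [294 212  20  11 140] [0.559  0.0142 0.0427] [ 0.5297 -0.0022  0.0301] [0.5788 0.0239 0.0547]
scene mid [259 233  20  20 274] [0.6804 0.0598 0.0478] [0.6565 0.0315 0.03  ] [0.6995 0.0769 0.055 ]
scene pl [292 222  56  37 761] [0.5453 0.0725 0.0036] [0.4915 0.0094 0.002 ] [0.5963 0.1267 0.0065]
```

View pics/c1.png

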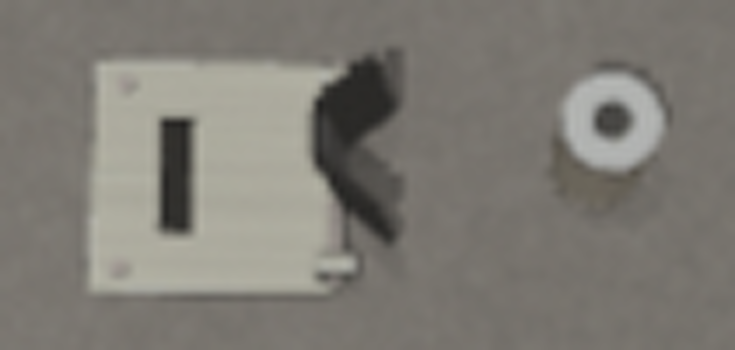

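View pics/c2.png

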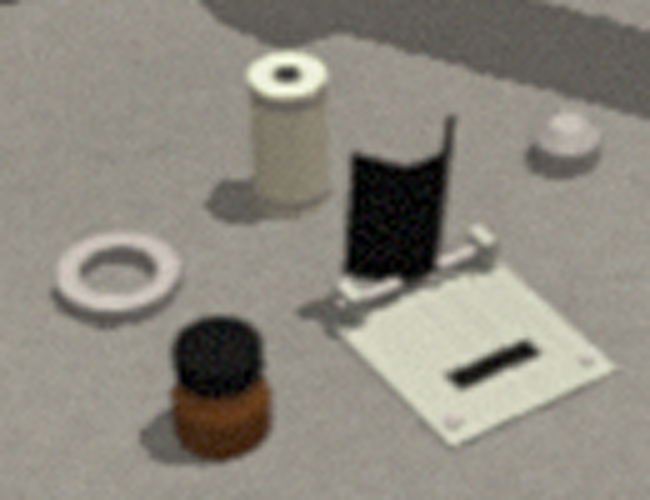

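The crops are clear. In the top crop the plate's corners are at about (97,62), (90,290), (335,295) and the near cheek is at (335,268). In the scene crop the cheeks are at about (352,290) and (482,240), and the plate's far corners at (448,447) and (620,370). I'll project those to the bench to get the cradle pose.

```bash
python3 - <<'E'
from h import *
def ray(n,u,v,z):
    i=cams.camera_info(n);T=i['extrinsics'];r=T[:3,:3]@np.array([(u-i['cx'])/i['fx'],(v-i['cy'])/i['fy'],1]);o=T[:3,3]
    return (o+r*(z-o[2])/r[2])
def t(x,y,z): return ray("top",(x+.5)/7-.5+280,(y+.5)/7-.5+180,z)
def s(x,y,z): return ray("scene",(x+.5)/5-.5+225,(y+.5)/5-.5+170,z)
for nm,p in dict(farA=t(97,62,.004),farB=t(90,290,.004),nearB=t(335,295,.004),cheekB=t(335,265,.024),sfarA=s(448,447,.004),sfarB=s(620,370,.004),scA=s(350,287,.024),scB=s(482,235,.024), snearA=s(341,332,.004),
  insT=t(612,120,.08),insS=s(287,75,.08),troughApex=t(322,130,.09)).items(): print(nm,p.round(4))
# plate mask minAreaRect, and trough back plane
for n in("top","scene"):
    z=np.load(f"pics/{n}0.npz"); im,d=z['im'].astype(int),z['d']; W=cloud(n,im,d)
    k=(abs(W[...,2]-.004)<.008)&(im.min(-1)>(150))&(W[...,0]>.47)&(W[...,0]<.62)&(W[...,1]>0.0)&(W[...,1]<.14)
    v,u=np.nonzero(k); Q=np.array([ray(n,a,b,.004)[:2] for a,b in zip(u,v)],np.float32)
    print(n,len(Q),cv2.minAreaRect(Q*1000))
    k=(W[...,2]>.02)&(W[...,2]<.12)&(im.max(-1)<90)&(W[...,0]>.48)&(W[...,0]<.62)&(W[...,1]>-0.03)&(W[...,1]<.05)
    q=W[k]; print('trough',len(q))
    for zb in range(20,110,10):
        j=q[(q[:,2]*1000>=zb)&(q[:,2]*1000<zb+10)]
        if len(j)>3: print(zb,len(j),np.median(j,0).round(4),j.min(0).round(3),j.max(0).round(3))
E
```

```text
farA [0.5914 0.121  0.004 ]
farB [0.4928 0.1162 0.004 ]
nearB [0.497  0.0136 0.004 ]
cheekB [0.5059 0.0142 0.024 ]
sfarA [0.5944 0.124  0.004 ]
sfarB [0.4931 0.1218 0.004 ]
scA [0.5865 0.018  0.024 ]
scB [0.5076 0.0172 0.024 ]
snearA [0.5962 0.0252 0.004 ]
insT [ 0.5606 -0.0929  0.08  ]
insS [ 0.561  -0.0897  0.08  ]
troughApex [0.5469 0.022  0.09  ]
top 864 ((544.239501953125, 69.638671875), (96.95923614501953, 97.56031799316406), 3.5528576374053955)
trough 158
20 17 [0.5608 0.0081 0.0255] [ 0.526 -0.007  0.02 ] [0.586 0.023 0.029]
30 14 [0.56   0.0033 0.0347] [ 0.516 -0.007  0.03 ] [0.575 0.014 0.039]
40 19 [0.5576 0.0074 0.0453] [ 0.517 -0.007  0.04 ] [0.574 0.016 0.05 ]
50 12 [0.5611 0.0079 0.0558] [ 0.516 -0.004  0.052] [0.575 0.016 0.059]
60 19 [0.5555 0.0105 0.0656] [ 0.517 -0.003  0.062] [0.573 0.019 0.069]
70 15 [0.562  0.0082 0.0771] [ 0.519 -0.003  0.07 ] [0.574 0.019 0.08 ]
80 15 [0.5503 0.0161 0.0863] [ 0.516 -0.     0.082] [0.573 0.024 0.09 ]
90 47 [0.5465 0.0142 0.0933] [ 0.518 -0.     0.09 ] [0.576 0.024 0.1  ]
scene 986 ((544.3887939453125, 70.01811981201172), (101.6204833984375, 103.37914276123047), 2.0469746589660645)
trough 426
20 48 [0.5622 0.0145 0.0256] [ 0.536 -0.003  0.02 ] [0.577 0.023 0.03 ]
30 52 [0.5613 0.017  0.0349] [ 0.535 -0.002  0.03 ] [0.578 0.023 0.04 ]
40 57 [0.5616 0.0169 0.0448] [ 0.532 -0.002  0.04 ] [0.578 0.024 0.05 ]
50 58 [0.5602 0.02   0.0554] [0.535 0.001 0.05 ] [0.578 0.025 0.06 ]
60 52 [0.5617 0.0182 0.0654] [0.536 0.002 0.06 ] [0.577 0.027 0.07 ]
70 60 [0.559  0.0223 0.0752] [0.533 0.004 0.07 ] [0.577 0.027 0.08 ]
80 56 [0.5606 0.0236 0.0848] [0.535 0.005 0.08 ] [0.579 0.03  0.09 ]
90 43 [0.558  0.0185 0.0921] [0.519 0.005 0.09 ] [0.577 0.029 0.095]
```

Request:
step_arm:
  steps:
    - {"xyz":[-0.47,-0.858,0],"turn":[0,0,0],"gripper":-0.58}
    - {"xyz":[-0.47,-0.858,0],"turn":[0,0,0],"gripper":-0.58}
    - {"xyz":[-0.47,-0.858,0],"turn":[0,0,0],"gripper":-0.58}
    - {"xyz":[-0.47,-0.858,0],"turn":[0,0,0],"gripper":-0.58}
    - {"xyz":[-0.47,-0.858,0],"turn":[0,0,0],"gripper":-0.58}
    - {"xyz":[-0.47,-0.858,0],"turn":[0,0,0],"gripper":-0.58}
    - {"xyz":[-0.47,-0.858,0],"turn":[0,0,0],"gripper":-0.58}
    - {"xyz":[-0.47,-0.858,0],"turn":[0,0,0],"gripper":-0.58}
    - {"xyz":[-0.47,-0.858,0],"turn":[0,0,0],"gripper":-0.58}
    - {"xyz":[-0.47,-0.858,0],"turn":[0,0,0],"gripper":-0.58}
    - {"xyz":[-0.47,-0.858,0],"turn":[0,0,0],"gripper":-0.58}
    - {"xyz":[-0.47,-0.858,0],"turn":[0,0,0],"gripper":-0.58}
    - {"xyz":[-0.47,-0.858,0],"turn":[0,0,0],"gripper":-0.58}
    - {"xyz":[-0.47,-0.858,0],"turn":[0,0,0],"gripper":-0.58}
    - {"xyz":[-0.47,-0.858,0],"turn":[0,0,0],"gripper":-0.58}

```text
time_s: 1.35
position: [0.5637, -0.1408, 0.25]
tool_rot: [[0.23, -0.973, -0.001], [-0.973, -0.23, 0.0], [-0.0, 0.001, -1.0]]
ft_force: [0.3, 0.7, -0.1]
grip_width: 0.0178
```

Request:
step_arm:
  steps:
    - {"xyz":[0,0,0],"turn":[0,0,-0.956],"gripper":-0.58}
    - {"xyz":[0,0,0],"turn":[0,0,-0.956],"gripper":-0.58}
    - {"xyz":[0,0,0],"turn":[0,0,-0.956],"gripper":-0.58}
    - {"xyz":[0,0,0],"turn":[0,0,-0.956],"gripper":-0.58}
    - {"xyz":[0,0,0],"turn":[0,0,-0.956],"gripper":-0.58}
    - {"xyz":[0,0,0],"turn":[0,0,-0.956],"gripper":-0.58}
    - {"xyz":[0,0,0],"turn":[0,0,-0.956],"gripper":-0.58}
    - {"xyz":[0,0,0],"turn":[0,0,-0.956],"gripper":-0.58}
    - {"xyz":[0,0,0],"turn":[0,0,-0.956],"gripper":-0.58}
    - {"xyz":[0,0,0],"turn":[0,0,-0.956],"gripper":-0.58}
    - {"xyz":[0,0,0],"turn":[0,0,-0.956],"gripper":-0.58}
    - {"xyz":[0,0,0],"turn":[0,0,-0.956],"gripper":-0.58}
    - {"xyz":[0,0,0],"turn":[0,0,-0.956],"gripper":-0.58}
    - {"xyz":[0,0,0],"turn":[0,0,-0.956],"gripper":-0.58}
    - {"xyz":[0,0,0],"turn":[0,0,-0.956],"gripper":-0.58}
    - {"xyz":[0,0,0],"turn":[0,0,-0.956],"gripper":-0.58}
    - {"xyz":[0,0,0],"turn":[0,0,-0.956],"gripper":-0.58}
    - {"xyz":[0,0,0],"turn":[0,0,-0.956],"gripper":-0.58}
    - {"xyz":[0,0,0],"turn":[0,0,0],"gripper":-0.58}
    - {"xyz":[0,0,0],"turn":[0,0,0],"gripper":-0.58}

```text
time_s: 3.02
position: [0.5625, -0.1425, 0.25]
tool_rot: [[0.999, 0.035, -0.001], [0.035, -0.999, 0.0], [-0.001, -0.0, -1.0]]
ft_force: [0.6, 0.7, -0.6]
grip_width: 0.018
```

```bash
python3 - <<'E'
from h import *
s=env.observe(); print(s['position'],s['tool_rot'],s['ft_force'],s['grip_width'],s['q'])
ci=cams.camera_info("wrist"); im,d=cams.get_image("wrist"); np.savez("pics/w1.npz",im=im,d=d,T=ci['extrinsics']); print(ci)
cv2.imwrite("pics/w1.png",im[:,:,::-1])
W=cloud("wrist",im,d,ci)
for lo,hi in((.07,.09),(.09,.1)):
    k=(W[...,2]>lo)&(W[...,2]<hi)&(d>0.05); nn,L,st,_=cv2.connectedComponentsWithStats(k.astype(np.uint8))
    for j in range(1,nn):
        if st[j,4]>60: q=W[L==j]; print(lo,st[j],q.mean(0).round(4),q.min(0).round(4),q.max(0).round(4))
E
```

```text
[ 0.56251462 -0.14248346  0.24999788] [[ 9.99372905e-01  3.54030951e-02 -6.45548660e-04]
 [ 3.54033146e-02 -9.99373051e-01  3.31768238e-04]
 [-6.33398312e-04 -3.54414750e-04 -9.99999737e-01]] [ 0.57793154  0.66318273 -0.57431001] 0.01804927708339722 [-2.58968389e+01  2.49113723e+01  6.93414079e+01  9.48394897e-04
  8.57887949e+01 -2.79257873e+01]
{'fx': 353.1636628854678, 'fy': 353.1636628854678, 'cx': 324.1367522755648, 'cy': 195.95848933556903, 'extrinsics': array([[ 9.99402214e-01,  3.29597106e-02,  1.04341970e-02,
         5.60432514e-01],
       [ 3.45694926e-02, -9.49183839e-01, -3.12817823e-01,
        -6.15447268e-02],
       [-4.06413743e-04,  3.12991530e-01, -9.49755830e-01,
         3.73338823e-01],
       [ 0.00000000e+00,  0.00000000e+00,  0.00000000e+00,
         1.00000000e+00]])}
0.07 [ 300   94   49   50 1931] [ 0.5611 -0.0919  0.0796] [ 0.5416 -0.1123  0.0707] [ 0.581  -0.0725  0.082 ]
```

View pics/w1.png

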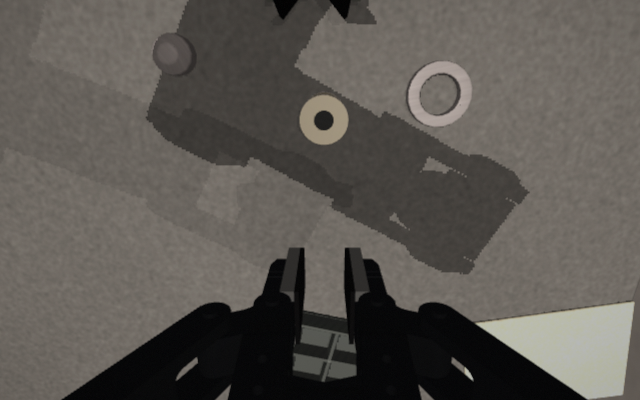

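The wrist view shows the insulator at (324,119), which gives (0.561,-0.092), the same as the top view. The fork's inner tips are at (297,250) and (352,250). I'll lower behind it and approach.

Request:
step_arm:
  steps:
    - {"xyz":[0,0,0.883],"turn":[0,0,0],"gripper":-0.58}
    - {"xyz":[0,0,0.883],"turn":[0,0,0],"gripper":-0.58}
    - {"xyz":[0,0,0.883],"turn":[0,0,0],"gripper":-0.58}
    - {"xyz":[0,0,0.883],"turn":[0,0,0],"gripper":-0.58}
    - {"xyz":[0,0,0.883],"turn":[0,0,0],"gripper":-0.58}
    - {"xyz":[0,0,0.5],"turn":[0,0,0],"gripper":-0.58}
    - {"xyz":[0,0,0.383],"turn":[0,0,0],"gripper":-0.58}
    - {"xyz":[0,-0.1,0],"turn":[0,0,0],"gripper":-0.58}
    - {"xyz":[0,-0.1,0],"turn":[0,0,0],"gripper":-0.58}
    - {"xyz":[0,-0.1,0],"turn":[0,0,0],"gripper":-0.58}
    - {"xyz":[0,0,0],"turn":[0,0,0],"gripper":-0.58}

```text
time_s: 3.98
position: [0.5627, -0.1298, 0.0398]
tool_rot: [[0.999, 0.038, 0.002], [0.038, -0.999, -0.001], [0.002, 0.001, -1.0]]
ft_force: [-0.1, -0.5, -0.5]
grip_width: 0.0176
```

Request:
step_arm:
  steps:
    - {"xyz":[0,-0.05,0],"turn":[0,0,0],"gripper":-0.58}
    - {"xyz":[0,-0.05,0],"turn":[0,0,0],"gripper":-0.58}
    - {"xyz":[0,-0.05,0],"turn":[0,0,0],"gripper":-0.58}
    - {"xyz":[0,-0.05,0],"turn":[0,0,0],"gripper":-0.58}
    - {"xyz":[0,-0.05,0],"turn":[0,0,0],"gripper":-0.58}
    - {"xyz":[0,-0.05,0],"turn":[0,0,0],"gripper":-0.58}
    - {"xyz":[0,-0.05,0],"turn":[0,0,0],"gripper":-0.58}
    - {"xyz":[0,-0.05,0],"turn":[0,0,0],"gripper":-0.58}
    - {"xyz":[0,0,0],"turn":[0,0,0],"gripper":-0.58}

```text
time_s: 4.73
position: [0.5618, -0.1145, 0.0386]
tool_rot: [[0.999, 0.038, 0.001], [0.038, -0.999, -0.0], [0.001, 0.0, -1.0]]
ft_force: [0.4, -2.9, 2.5]
grip_width: 0.0177
```

```bash
cat > look.py <<'E'
from h import *
import sys
t=sys.argv[1]
s=env.observe(); print(s['time_s'],s['position'].round(4),s['ft_force'].round(1))
out=[]
for n in sys.argv[2:]:
    ci=cams.camera_info(n); im,d=cams.get_image(n); np.savez(f"pics/{t}{n}.npz",im=im,d=d,T=ci['extrinsics'])
    W=cloud(n,im,d,ci); lum=im.min(-1)
    k=(W[...,2]>.07)&(W[...,2]<.086)&(d>.05)&(lum>80)&(abs(W[...,0]-.555)<.05)&(W[...,1]>-.13)&(W[...,1]<.04)
    if k.sum()>30: q=W[k][:,:2]; print(n,"ins top",len(q),q.mean(0).round(4),q.min(0).round(4),q.max(0).round(4))
    if n=="wrist": out.append(im)
    else: out.append(cv2.resize(im[165:265,225:385] if n=="scene" else im[165:265,270:430],(640,400),interpolation=cv2.INTER_CUBIC))
cv2.imwrite(f"pics/{t}.png",cv2.resize(np.vstack(out),None,fx=.74,fy=.74)[:,:,::-1] if len(out)>1 else out[0][:,:,::-1])
E
python3 look.py a wrist scene
```

```text
4.7333 [ 0.5618 -0.1145  0.0386] [ 0.4 -2.9  2.5]
wrist ins top 13286 [ 0.5613 -0.0826] [ 0.5415 -0.105 ] [ 0.5814 -0.0639]
scene ins top 146 [ 0.5605 -0.0794] [ 0.5106 -0.1282] [0.5819 0.0106]
```

View pics/a.png

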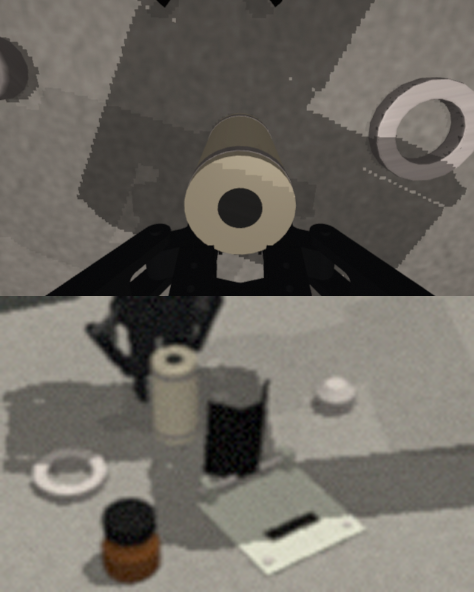

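The wrist view shows the insulator's top at (240,205) nested in the fork. In the scene view it stands upright in front of the trough. Before going on I'll check its tilt and the resting force.

```bash
cat > tilt.py <<'E'
from h import *
import sys
def top(W,m):
    q=W[m]
    for _ in range(4):
        A=np.c_[q[:,:2]-q[:,:2].mean(0),np.ones(len(q))]; c=np.linalg.lstsq(A,q[:,2],rcond=None)[0]
        r=abs(A@c-q[:,2]); q=q[r<max(.0015,2*r.std())]
    (x,y),rad=cv2.minEnclosingCircle((q[:,:2]*1000).astype(np.float32)); mn,mx=np.percentile(q[:,:2],[.5,99.5],axis=0)
    print("top n",len(q),"slope",c[:2].round(3),"z",c[2].round(4),"circ",round(x,1),round(y,1),round(rad,1),"mid",((mn+mx)/2).round(4),"ext",(mx-mn).round(4))
if __name__=="__main__":
    s=env.observe(); print(s['time_s'],s['position'].round(4),s['ft_force'].round(1))
    ci=cams.camera_info("wrist"); im,d=cams.get_image("wrist"); W=cloud("wrist",im,d,ci)
    np.savez(f"pics/{sys.argv[1]}.npz",im=im,d=d,W=W)
    top(W,(W[...,2]>.07)&(W[...,2]<.086)&(d>.05)&(im.min(-1)>80)&(abs(W[...,0]-.555)<.05)&(abs(W[...,1]-s['position'][1]-.03)<.035))
    k=(im.max(-1)<70)&(W[...,2]>.03)&(W[...,2]<.11)&(abs(W[...,0]-.55)<.04)&(W[...,1]>-.02)&(W[...,1]<.05)
    q=W[k]
    for a in range(30,110,10):
        j=q[(q[:,2]*1000>=a)&(q[:,2]*1000<a+10)]
        if len(j)>10: print("trough",a,len(j),j.min(0).round(4),j.max(0).round(4),np.median(j,0).round(4))
E
python3 tilt.py t1; python3 -c "
from h import *
z=np.load('pics/awrist.npz')
for _ in range(4):
    cams.get_image('top'); print(env.observe()['ft_force'].round(1))"
```

```text
4.8333 [ 0.5617 -0.1146  0.0385] [ 0.1 -2.   2.8]
top n 12939 slope [ 0.    -0.014] z 0.0799 circ 561.2 -84.3 20.4 mid [ 0.5613 -0.0841] ext [0.0383 0.0384]
[ 0.9 -2.1  3.2]
[ 1.1 -2.2  1.8]
[ 1.1 -2.2  3.4]
[ 0.1 -2.2  2.9]
```

Request:
step_arm:
  steps:
    - {"xyz":[-0.011,-0.075,0],"turn":[0,0,0],"gripper":-0.58}
    - {"xyz":[-0.011,-0.075,0],"turn":[0,0,0],"gripper":-0.58}
    - {"xyz":[-0.011,-0.075,0],"turn":[0,0,0],"gripper":-0.58}
    - {"xyz":[-0.011,-0.075,0],"turn":[0,0,0],"gripper":-0.58}
    - {"xyz":[-0.011,-0.075,0],"turn":[0,0,0],"gripper":-0.58}
    - {"xyz":[-0.011,-0.075,0],"turn":[0,0,0],"gripper":-0.58}
    - {"xyz":[-0.011,-0.075,0],"turn":[0,0,0],"gripper":-0.58}
    - {"xyz":[-0.011,-0.075,0],"turn":[0,0,0],"gripper":-0.58}
    - {"xyz":[-0.011,-0.075,0],"turn":[0,0,0],"gripper":-0.58}
    - {"xyz":[-0.011,-0.075,0],"turn":[0,0,0],"gripper":-0.58}
    - {"xyz":[-0.011,-0.075,0],"turn":[0,0,0],"gripper":-0.58}
    - {"xyz":[-0.011,-0.075,0],"turn":[0,0,0],"gripper":-0.58}
    - {"xyz":[-0.011,-0.075,0],"turn":[0,0,0],"gripper":-0.58}
    - {"xyz":[-0.011,-0.075,0],"turn":[0,0,0],"gripper":-0.58}
    - {"xyz":[-0.011,-0.075,0],"turn":[0,0,0],"gripper":-0.58}
    - {"xyz":[0,0,0],"turn":[0,0,0],"gripper":-0.58}

```text
time_s: 6.42
position: [0.553, -0.0692, 0.0384]
tool_rot: [[0.999, 0.038, -0.0], [0.038, -0.999, 0.0], [-0.0, -0.0, -1.0]]
ft_force: [1.1, -2.0, 2.8]
grip_width: 0.0178
```

```bash
python3 tilt.py t2; python3 - <<'E'
from h import *
z=np.load('pics/t2.npz'); cv2.imwrite('pics/t2.png',z['im'][:,:,::-1])
E
```

```text
6.4167 [ 0.553  -0.0692  0.0384] [ 1.1 -2.   2.8]
top n 13150 slope [ 0.003 -0.014] z 0.0798 circ 537.9 -44.0 35.5 mid [ 0.5526 -0.0386] ext [0.0384 0.0389]
trough 30 1052 [ 0.5203 -0.0076  0.03  ] [0.5763 0.0162 0.04  ] [0.5443 0.009  0.0353]
trough 40 1355 [ 0.5201 -0.0066  0.04  ] [0.5764 0.0175 0.05  ] [0.5445 0.0098 0.0453]
trough 50 1800 [ 0.5199 -0.0052  0.05  ] [0.5763 0.0188 0.06  ] [0.5439 0.0114 0.0553]
trough 60 2457 [ 0.5198 -0.0041  0.06  ] [0.5766 0.0202 0.07  ] [0.5445 0.0128 0.0655]
trough 70 3442 [ 0.5198 -0.003   0.07  ] [0.5763 0.0215 0.08  ] [0.544  0.0141 0.0755]
trough 80 5098 [ 0.5197 -0.0014  0.08  ] [0.5764 0.0232 0.09  ] [0.5442 0.0155 0.0855]
trough 90 11609 [ 5.169e-01 -3.000e-04  9.000e-02] [0.5787 0.0254 0.0976] [0.5455 0.0159 0.0935]
```

View pics/t2.png

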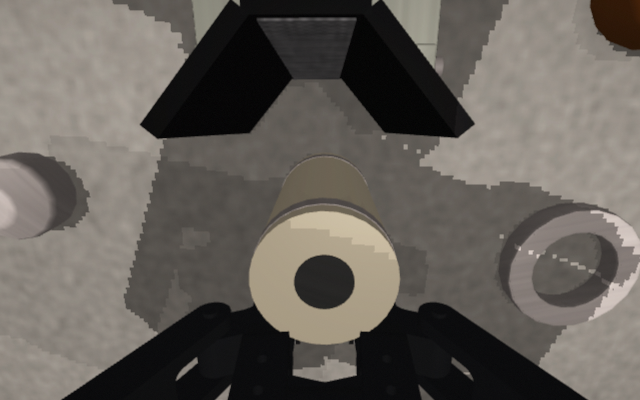

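In the wrist view the trough's mouth runs from (155,130) to (465,125) and the insulator's top is at (324,277). The same camera puts the trough's centre at x≈0.548, the hinge at y≈0.012 and the lean at about 0.13 rad. I'll push slowly, stopping just short of the back.

Request:
step_arm:
  steps:
    - {"xyz":[-0.008,-0.06,0],"turn":[0,0,0],"gripper":-0.58}
    - {"xyz":[-0.008,-0.06,0],"turn":[0,0,0],"gripper":-0.58}
    - {"xyz":[-0.008,-0.06,0],"turn":[0,0,0],"gripper":-0.58}
    - {"xyz":[-0.008,-0.06,0],"turn":[0,0,0],"gripper":-0.58}
    - {"xyz":[-0.008,-0.06,0],"turn":[0,0,0],"gripper":-0.58}
    - {"xyz":[-0.008,-0.06,0],"turn":[0,0,0],"gripper":-0.58}
    - {"xyz":[-0.008,-0.06,0],"turn":[0,0,0],"gripper":-0.58}
    - {"xyz":[-0.008,-0.06,0],"turn":[0,0,0],"gripper":-0.58}
    - {"xyz":[-0.008,-0.06,0],"turn":[0,0,0],"gripper":-0.58}
    - {"xyz":[-0.008,-0.06,0],"turn":[0,0,0],"gripper":-0.58}
    - {"xyz":[0,0,0],"turn":[0,0,0],"gripper":-0.58}

```text
time_s: 7.38
position: [0.5489, -0.0454, 0.0383]
tool_rot: [[0.999, 0.038, -0.0], [0.038, -0.999, 0.0], [-0.0, -0.0, -1.0]]
ft_force: [1.6, -1.7, 3.7]
grip_width: 0.0182
```

```bash
python3 tilt.py t3
```

```text
7.3833 [ 0.5489 -0.0454  0.0383] [ 1.6 -1.7  3.7]
top n 12960 slope [ 0.002 -0.013] z 0.0799 circ 548.6 -15.3 20.5 mid [ 0.5486 -0.015 ] ext [0.0384 0.0385]
trough 30 131 [ 0.5204 -0.0076  0.0301] [0.5757 0.0115 0.04  ] [0.5339 0.0025 0.0354]
trough 40 165 [ 0.5208 -0.0052  0.04  ] [0.5762 0.0141 0.05  ] [0.5345 0.0045 0.0454]
trough 50 229 [ 0.5201 -0.0049  0.0501] [0.5759 0.0158 0.0599] [0.5346 0.0064 0.0553]
trough 60 324 [ 0.5204 -0.0087  0.06  ] [0.5762 0.0176 0.07  ] [0.5355 0.0075 0.0655]
trough 70 1452 [ 0.5199 -0.02    0.07  ] [0.5761 0.0248 0.08  ] [0.5477 0.0018 0.0764]
trough 80 2376 [ 0.5199 -0.02    0.08  ] [0.5761 0.0263 0.09  ] [ 0.5484 -0.0118  0.0808]
trough 90 8314 [ 5.169e-01 -2.000e-04  9.000e-02] [0.579  0.027  0.0977] [0.547  0.0182 0.0936]
```

Request:
step_arm:
  steps:
    - {"xyz":[-0.003,-0.025,0],"turn":[0,0,0],"gripper":-0.58}
    - {"xyz":[-0.003,-0.025,0],"turn":[0,0,0],"gripper":-0.58}
    - {"xyz":[-0.003,-0.025,0],"turn":[0,0,0],"gripper":-0.58}
    - {"xyz":[-0.003,-0.025,0],"turn":[0,0,0],"gripper":-0.58}
    - {"xyz":[0,0,0],"turn":[0,0,0],"gripper":-0.58}

```text
time_s: 7.85
position: [0.5485, -0.0418, 0.0384]
tool_rot: [[0.999, 0.038, -0.0], [0.038, -0.999, 0.0], [-0.0, -0.0, -1.0]]
ft_force: [0.5, -2.5, 2.6]
grip_width: 0.0179
```

Request:
step_arm:
  steps:
    - {"xyz":[0,-0.025,0],"turn":[0,0,0],"gripper":-0.58}
    - {"xyz":[0,-0.025,0],"turn":[0,0,0],"gripper":-0.58}
    - {"xyz":[0,0,0],"turn":[0,0,0],"gripper":-0.58}

```text
time_s: 8.1
position: [0.5484, -0.0398, 0.0384]
tool_rot: [[0.999, 0.038, -0.0], [0.038, -0.999, 0.0], [-0.0, -0.0, -1.0]]
ft_force: [0.3, -2.5, 3.6]
grip_width: 0.0179
```

```bash
python3 tilt.py t4
```

```text
8.1 [ 0.5484 -0.0398  0.0384] [ 0.3 -2.5  3.6]
top n 12973 slope [ 0.003 -0.015] z 0.0799 circ 548.1 -9.6 20.5 mid [ 0.548  -0.0094] ext [0.0383 0.0386]
trough 30 138 [ 0.5215 -0.0062  0.0301] [0.5758 0.0203 0.04  ] [0.5465 0.0191 0.0341]
trough 40 118 [ 0.521  -0.0056  0.04  ] [0.5762 0.0213 0.0498] [0.549  0.0204 0.0462]
trough 50 200 [ 0.5203 -0.0042  0.0501] [0.5759 0.023  0.0599] [0.5475 0.0217 0.0563]
trough 60 257 [ 0.5202 -0.0032  0.06  ] [0.5756 0.0242 0.0699] [0.5472 0.0229 0.0664]
trough 70 1410 [ 0.5207 -0.0182  0.07  ] [0.5757 0.0255 0.08  ] [0.5477 0.0066 0.0762]
trough 80 2526 [ 0.5198 -0.0177  0.08  ] [0.5759 0.0268 0.09  ] [ 0.5478 -0.0075  0.0807]
trough 90 7653 [ 0.5168 -0.02    0.09  ] [0.5789 0.0273 0.0972] [0.5471 0.0187 0.0936]
```

Request:
step_arm:
  steps:
    - {"xyz":[0,-0.0125,0],"turn":[0,0,0],"gripper":-0.58}
    - {"xyz":[0,-0.0125,0],"turn":[0,0,0],"gripper":-0.58}
    - {"xyz":[0,-0.0125,0],"turn":[0,0,0],"gripper":-0.58}
    - {"xyz":[0,0,0],"turn":[0,0,0],"gripper":-0.58}

```text
time_s: 8.48
position: [0.5484, -0.0385, 0.0384]
tool_rot: [[0.999, 0.038, 0.0], [0.038, -0.999, -0.0], [0.0, 0.0, -1.0]]
ft_force: [-0.2, -3.7, 3.5]
grip_width: 0.018
```

Request:
step_arm:
  steps:
    - {"xyz":[0,-0.0125,0],"turn":[0,0,0],"gripper":-0.58}
    - {"xyz":[0,0,0],"turn":[0,0,0],"gripper":-0.58}
    - {"xyz":[0,0,0],"turn":[0,0,0],"gripper":-0.58}

```text
time_s: 8.73
position: [0.5484, -0.038, 0.0384]
tool_rot: [[0.999, 0.038, 0.0], [0.038, -0.999, 0.0], [0.0, -0.0, -1.0]]
ft_force: [0.5, -4.0, 2.8]
grip_width: 0.0182
```

```bash
python3 tilt.py t5
```

```text
8.7333 [ 0.5484 -0.038   0.0384] [ 0.5 -4.   2.8]
top n 12985 slope [ 0.003 -0.017] z 0.0799 circ 547.9 -7.7 20.4 mid [ 0.5479 -0.0076] ext [0.0384 0.0385]
trough 30 136 [ 0.5321 -0.0047  0.0303] [0.5759 0.0203 0.0399] [0.5474 0.0194 0.0369]
trough 40 152 [ 0.5216 -0.0042  0.04  ] [0.5715 0.0216 0.05  ] [0.5463 0.0207 0.0456]
trough 50 220 [ 0.5357 -0.0021  0.05  ] [0.5756 0.0228 0.0599] [0.548  0.0217 0.0551]
trough 60 276 [ 0.5206 -0.0033  0.0606] [0.5752 0.0242 0.07  ] [0.5466 0.0232 0.0658]
trough 70 1362 [ 0.522  -0.0167  0.07  ] [0.5749 0.0254 0.08  ] [0.5473 0.0091 0.0758]
trough 80 3091 [ 0.5207 -0.02    0.08  ] [0.5755 0.0268 0.09  ] [ 0.5492 -0.0077  0.0809]
trough 90 8836 [ 0.5166 -0.02    0.09  ] [0.579  0.0271 0.1   ] [0.5525 0.0159 0.0937]
trough 100 1005 [ 0.5283 -0.02    0.1   ] [ 0.5689 -0.0181  0.1061] [ 0.5621 -0.0195  0.1029]
```

The force reached 4 N as the insulator met the trough's back, and it's still upright at x_c≈-0.020, so step 1 looks met. I'll back off, shut the fingers and rise to the tipping height.

Request:
step_arm:
  steps:
    - {"xyz":[0,0.05,0],"turn":[0,0,0],"gripper":-0.58}
    - {"xyz":[0,0.1,0],"turn":[0,0,0],"gripper":-0.58}
    - {"xyz":[0,0.1,0],"turn":[0,0,0],"gripper":-0.58}
    - {"xyz":[0,0.125,0],"turn":[0,0,0],"gripper":-0.58}
    - {"xyz":[0,0,-0.6],"turn":[0,0,0],"gripper":-1}
    - {"xyz":[0,0,-0.6],"turn":[0,0,0],"gripper":-1}
    - {"xyz":[0,0,0],"turn":[0,0,0],"gripper":-1}
    - {"xyz":[0,0,0],"turn":[0,0,0],"gripper":-1}
    - {"xyz":[0,0,0],"turn":[0,0,0],"gripper":-1}
    - {"xyz":[0,-0.075,0],"turn":[0,0,0],"gripper":-1}
    - {"xyz":[0,-0.075,0],"turn":[0,0,0],"gripper":-1}
    - {"xyz":[0,0,0],"turn":[0,0,0],"gripper":-1}
  squeeze: 20

```text
time_s: 9.78
position: [0.5484, -0.0463, 0.0857]
tool_rot: [[0.999, 0.038, -0.001], [0.038, -0.999, 0.001], [-0.001, -0.001, -1.0]]
ft_force: [-0.6, 0.0, -0.4]
grip_width: -0.0
```

```bash
python3 tilt.py t6 | head -2; python3 look.py b wrist scene; python3 - <<'E'
import numpy as np
L=55;f=lambda p:np.array([L*np.sin(p)-40*np.cos(p),L*np.cos(p)+40*np.sin(p)])
ph=np.linspace(0,1.55,46)
c=np.array([f(p) for p in ph]); d=np.diff(c,axis=0)
for i in range(45): print(i+1,round(ph[i+1],3),"y",round(-d[i,0]/40,3),"z",round(-d[i,1]/40,3),"TCP fwd",(c[i+1]-c[0]).round(1))
E
```

```text
9.7833 [ 0.5484 -0.0463  0.0857] [-0.6  0.  -0.4]
top n 6544 slope [ 0.001 -0.002] z 0.0797 circ 548.3 -9.2 20.2 mid [ 0.5481 -0.0089] ext [0.0383 0.0386]
9.8333 [ 0.5485 -0.0466  0.0858] [ 0.2 -0.5 -0.4]
wrist ins top 6859 [ 0.5481 -0.0077] [ 0.5282 -0.0291] [0.5682 0.0212]
scene ins top 84 [ 0.5435 -0.0141] [ 0.5284 -0.0526] [0.5621 0.0104]
1 0.034 y -0.048 z -0.034 TCP fwd [1.9 1.3]
2 0.069 y -0.049 z -0.032 TCP fwd [3.9 2.6]
3 0.103 y -0.05 z -0.03 TCP fwd [5.9 3.8]
4 0.138 y -0.051 z -0.028 TCP fwd [7.9 5. ]
5 0.172 y -0.052 z -0.027 TCP fwd [10.  6.]
6 0.207 y -0.053 z -0.025 TCP fwd [12.1  7. ]
7 0.241 y -0.054 z -0.023 TCP fwd [14.3  8. ]
8 0.276 y -0.055 z -0.021 TCP fwd [16.5  8.8]
9 0.31 y -0.055 z -0.019 TCP fwd [18.7  9.6]
10 0.344 y -0.056 z -0.017 TCP fwd [20.9 10.3]
11 0.379 y -0.056 z -0.015 TCP fwd [23.2 10.9]
12 0.413 y -0.057 z -0.014 TCP fwd [25.5 11.4]
13 0.448 y -0.057 z -0.012 TCP fwd [27.8 11.9]
14 0.482 y -0.058 z -0.01 TCP fwd [30.1 12.3]
15 0.517 y -0.058 z -0.008 TCP fwd [32.4 12.6]
16 0.551 y -0.058 z -0.006 TCP fwd [34.7 12.8]
17 0.586 y -0.058 z -0.004
[... 607 characters left out ...]
8  7.5]
31 1.068 y -0.053 z 0.024 TCP fwd [68.9  6.6]
32 1.102 y -0.053 z 0.026 TCP fwd [71.   5.5]
33 1.137 y -0.052 z 0.028 TCP fwd [73.1  4.4]
34 1.171 y -0.051 z 0.029 TCP fwd [75.1  3.2]
35 1.206 y -0.05 z 0.031 TCP fwd [77.1  2. ]
36 1.24 y -0.049 z 0.033 TCP fwd [79.   0.7]
37 1.274 y -0.047 z 0.034 TCP fwd [80.9 -0.7]
38 1.309 y -0.046 z 0.036 TCP fwd [82.8 -2.1]
39 1.343 y -0.045 z 0.038 TCP fwd [84.6 -3.6]
40 1.378 y -0.044 z 0.039 TCP fwd [86.3 -5.2]
41 1.412 y -0.042 z 0.041 TCP fwd [88.  -6.8]
42 1.447 y -0.041 z 0.042 TCP fwd [89.6 -8.5]
43 1.481 y -0.039 z 0.043 TCP fwd [ 91.2 -10.2]
44 1.516 y -0.038 z 0.045 TCP fwd [ 92.7 -12. ]
45 1.55 y -0.036 z 0.046 TCP fwd [ 94.2 -13.9]
```

View pics/b.png

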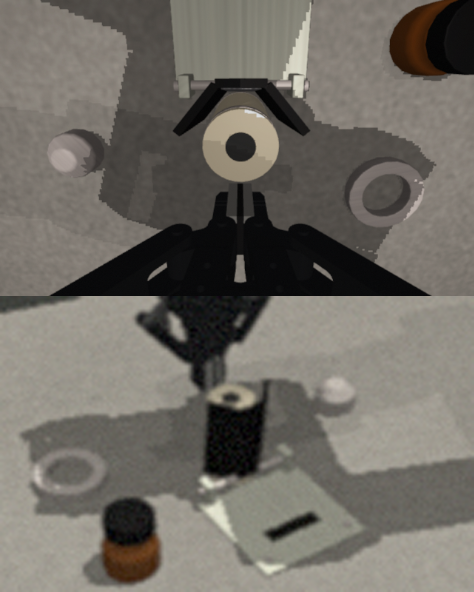

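The insulator's top is at (240,146), centred between the trough's wings. The hinge cheeks are at (185,87) and (297,87), so I'll check the hinge position against them before tipping.

```bash
python3 - <<'E'
from h import *
z=np.load("pics/bwrist.npz"); im,d,T=z['im'],z['d'],z['T']; i=cams.camera_info("wrist"); i['extrinsics']=T
W=cloud("wrist",im,d,i)
k=(W[...,2]>.017)&(W[...,2]<.03)&(im.min(-1)>60)&(abs(W[...,0]-.547)<.05)&(abs(W[...,1]-.014)<.025)
nn,L,st,_=cv2.connectedComponentsWithStats(k.astype(np.uint8))
for j in range(1,nn):
    if st[j,4]>15: q=W[L==j]; print(st[j],q.min(0).round(4),q.max(0).round(4),np.median(q,0).round(4))
E
```

```text
[235 100  55  33 846] [0.4994 0.0068 0.017 ] [0.5281 0.0228 0.0257] [0.5093 0.0155 0.0227]
[362 100  55  32 845] [0.5666 0.0102 0.017 ] [0.5954 0.026  0.0255] [0.5855 0.0185 0.0227]
[295 126  61  17 166] [0.5316 0.002  0.0171] [0.5634 0.0111 0.03  ] [0.5479 0.0097 0.0237]
```

The cheeks are centred at y≈0.0165, and the clear view of the trough's back extrapolates to 0.0162. So the hinge is about 4 mm farther than I thought, and the insulator stands about 5 mm short of the back. That's within the gate, but I'll seat it fully with a low push first.

Request:
step_arm:
  steps:
    - {"xyz":[0,0,0.5],"turn":[0,0,0],"gripper":-1}
    - {"xyz":[0,0,0.5],"turn":[0,0,0],"gripper":-1}
    - {"xyz":[0,0,0.1],"turn":[0,0,0],"gripper":-1}
    - {"xyz":[0,-0.05,0],"turn":[0,0,0],"gripper":-1}
    - {"xyz":[0,-0.05,0],"turn":[0,0,0],"gripper":-1}
    - {"xyz":[0,-0.025,0],"turn":[0,0,0],"gripper":-1}
    - {"xyz":[0,-0.025,0],"turn":[0,0,0],"gripper":-1}
    - {"xyz":[0,-0.025,0],"turn":[0,0,0],"gripper":-1}
    - {"xyz":[0,0,0],"turn":[0,0,0],"gripper":-1}

```text
time_s: 10.68
position: [0.5486, -0.0399, 0.043]
tool_rot: [[0.999, 0.038, 0.001], [0.038, -0.999, -0.0], [0.001, 0.0, -1.0]]
ft_force: [-0.4, 0.3, 0.8]
grip_width: -0.0001
```

Request:
step_arm:
  steps:
    - {"xyz":[0,-0.0125,0],"turn":[0,0,0],"gripper":-1}
    - {"xyz":[0,-0.0125,0],"turn":[0,0,0],"gripper":-1}
    - {"xyz":[0,0,0],"turn":[0,0,0],"gripper":-1}

```text
time_s: 10.93
position: [0.5487, -0.0393, 0.0427]
tool_rot: [[0.999, 0.038, 0.001], [0.038, -0.999, -0.001], [0.001, 0.001, -1.0]]
ft_force: [-0.1, -3.4, 2.6]
grip_width: 0.0002
```

```bash
python3 tilt.py t7 | head -2
```

```text
10.9333 [ 0.5487 -0.0393  0.0427] [-0.1 -3.4  2.6]
top n 12783 slope [ 0.001 -0.046] z 0.0803 circ 548.0 -5.3 20.5 mid [ 0.5481 -0.0051] ext [0.0385 0.0385]
```

The insulator's top is now tilting slightly (slope -0.046 against -0.014 at rest) while its base stays put at about y=-0.008. The base is against the cradle foot, so it's seated. I'll raise the fingers and start tipping along the arc about the hinge.

Request:
step_arm:
  steps:
    - {"xyz":[0,0.0625,0],"turn":[0,0,0],"gripper":-1}
    - {"xyz":[0,0.0625,0],"turn":[0,0,0],"gripper":-1}
    - {"xyz":[0,0.0625,0],"turn":[0,0,0],"gripper":-1}
    - {"xyz":[0,0,-0.54],"turn":[0,0,0],"gripper":-1}
    - {"xyz":[0,0,-0.54],"turn":[0,0,0],"gripper":-1}
    - {"xyz":[0,0,0],"turn":[0,0,0],"gripper":-1}
    - {"xyz":[0,-0.06,0],"turn":[0,0,0],"gripper":-1}
    - {"xyz":[0,-0.06,0],"turn":[0,0,0],"gripper":-1}
    - {"xyz":[0,-0.06,-0.02],"turn":[0,0,0],"gripper":-1}
    - {"xyz":[0,-0.06,-0.03],"turn":[0,0,0],"gripper":-1}
    - {"xyz":[0,-0.05,-0.03],"turn":[0,0,0],"gripper":-1}
    - {"xyz":[0,-0.05,-0.03],"turn":[0,0,0],"gripper":-1}
    - {"xyz":[0,-0.05,-0.03],"turn":[0,0,0],"gripper":-1}
    - {"xyz":[0,0,0],"turn":[0,0,0],"gripper":-1}

```text
time_s: 12.15
position: [0.5482, -0.0308, 0.0913]
tool_rot: [[0.999, 0.038, 0.0], [0.038, -0.999, -0.0], [0.0, 0.0, -1.0]]
ft_force: [-0.1, -1.0, -0.7]
grip_width: -0.0001
```

```bash
python3 tilt.py t8
```

```text
12.15 [ 0.5482 -0.0308  0.0913] [-0.1 -1.  -0.7]
top n 6202 slope [ 0.005 -0.147] z 0.0816 circ 548.1 1.9 20.0 mid [0.5481 0.0016] ext [0.0385 0.037 ]
trough 30 11 [ 0.5209 -0.0063  0.0321] [0.5761 0.0105 0.0398] [0.5326 0.0013 0.0363]
trough 40 58 [ 0.5215 -0.0043  0.0411] [0.5756 0.0214 0.0483] [0.5471 0.0205 0.0427]
trough 50 74 [ 0.522  -0.0025  0.0502] [0.575  0.0233 0.0599] [0.5461 0.0224 0.0568]
trough 60 76 [ 0.5206 -0.0031  0.0605] [0.5757 0.0249 0.07  ] [0.5461 0.0241 0.0687]
trough 70 97 [ 0.5202 -0.0013  0.0701] [0.5754 0.0263 0.08  ] [0.5486 0.0235 0.0782]
trough 80 1615 [ 0.5208 -0.0198  0.08  ] [0.5758 0.0278 0.09  ] [0.5481 0.0013 0.0824]
trough 90 3000 [ 0.5173 -0.0198  0.09  ] [0.5784 0.0281 0.0999] [0.5478 0.0164 0.0936]
trough 100 562 [ 0.5411 -0.02    0.1   ] [ 0.5551 -0.0177  0.11  ] [ 0.5487 -0.0189  0.1052]
```

The insulator has tipped 0.14 rad, as planned, and the force is small. I'll continue the arc into the trough contact.

Request:
step_arm:
  steps:
    - {"xyz":[0,-0.051,-0.02],"turn":[0,0,0],"gripper":-1}
    - {"xyz":[0,-0.052,-0.02],"turn":[0,0,0],"gripper":-1}
    - {"xyz":[0,-0.053,-0.02],"turn":[0,0,0],"gripper":-1}
    - {"xyz":[0,-0.054,-0.02],"turn":[0,0,0],"gripper":-1}

```text
time_s: 12.53
position: [0.5478, -0.0225, 0.0945]
tool_rot: [[0.999, 0.038, 0.0], [0.038, -0.999, -0.0], [0.0, 0.0, -1.0]]
ft_force: [-0.3, -3.8, -0.1]
grip_width: -0.0
```

Request:
step_arm:
  steps:
    - {"xyz":[0,-0.055,-0.021],"turn":[0,0,0],"gripper":-1}
    - {"xyz":[0,-0.055,-0.019],"turn":[0,0,0],"gripper":-1}
    - {"xyz":[0,-0.056,-0.017],"turn":[0,0,0],"gripper":-1}
    - {"xyz":[0,-0.056,-0.015],"turn":[0,0,0],"gripper":-1}

```text
time_s: 12.87
position: [0.5474, -0.0134, 0.0974]
tool_rot: [[0.999, 0.038, 0.0], [0.038, -0.999, 0.0], [0.0, -0.0, -1.0]]
ft_force: [0.5, -3.3, -0.1]
grip_width: -0.0003
```

```bash
python3 look.py e wrist scene; python3 tilt.py t9|head -2
```

```text
12.8667 [ 0.5474 -0.0134  0.0974] [ 0.5 -3.3 -0.1]
wrist ins top 4725 [0.5472 0.0233] [ 0.5276 -0.0024] [0.5672 0.0383]
scene ins top 93 [0.5433 0.0184] [ 0.5246 -0.0012] [0.5629 0.0334]
12.9667 [ 0.5474 -0.0132  0.0974] [ 0.4 -1.9 -0.5]
top n 4587 slope [ 0.014 -0.417] z 0.0803 circ 547.4 19.8 19.9 mid [0.5474 0.0234] ext [0.0385 0.029 ]
```

View pics/e.png

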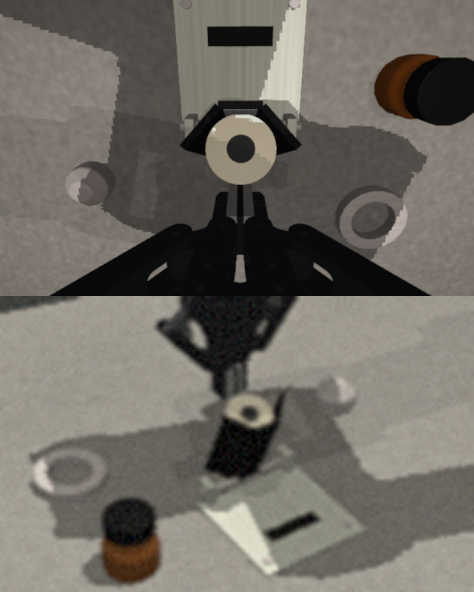

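The insulator and trough are swinging together at about 0.4 rad under about 3.5 N: the wrist view has the insulator's top at (240,148) inside the wings. I'll continue the arc.

Request:
step_arm:
  steps:
    - {"xyz":[0,-0.057,-0.014],"turn":[0,0,0],"gripper":-1}
    - {"xyz":[0,-0.057,-0.012],"turn":[0,0,0],"gripper":-1}
    - {"xyz":[0,-0.058,-0.01],"turn":[0,0,0],"gripper":-1}
    - {"xyz":[0,-0.058,-0.008],"turn":[0,0,0],"gripper":-1}
    - {"xyz":[0,-0.058,-0.006],"turn":[0,0,0],"gripper":-1}
    - {"xyz":[0,-0.058,-0.004],"turn":[0,0,0],"gripper":-1}
    - {"xyz":[0,-0.059,-0.002],"turn":[0,0,0],"gripper":-1}
    - {"xyz":[0,-0.059,0],"turn":[0,0,0],"gripper":-1}
    - {"xyz":[0,-0.059,0.003],"turn":[0,0,0],"gripper":-1}

```text
time_s: 13.77
position: [0.5467, 0.0075, 0.0994]
tool_rot: [[0.999, 0.038, 0.0], [0.038, -0.999, 0.0], [0.0, -0.0, -1.0]]
ft_force: [0.2, -3.6, 0.3]
grip_width: 0.0004
```

Request:
step_arm:
  steps:
    - {"xyz":[0,-0.058,0.005],"turn":[0,0,0],"gripper":-1}
    - {"xyz":[0,-0.058,0.007],"turn":[0,0,0],"gripper":-1}
    - {"xyz":[0,-0.058,0.009],"turn":[0,0,0],"gripper":-1}
    - {"xyz":[0,-0.058,0.011],"turn":[0,0,0],"gripper":-1}
    - {"xyz":[0,-0.057,0.012],"turn":[0,0,0],"gripper":-1}
    - {"xyz":[0,-0.057,0.014],"turn":[0,0,0],"gripper":-1}
    - {"xyz":[0,-0.056,0.016],"turn":[0,0,0],"gripper":-1}
    - {"xyz":[0,-0.056,0.018],"turn":[0,0,0],"gripper":-1}

```text
time_s: 14.43
position: [0.546, 0.0258, 0.0957]
tool_rot: [[0.999, 0.038, 0.0], [0.038, -0.999, 0.0], [0.0, -0.0, -1.0]]
ft_force: [-0.2, -3.0, 0.8]
grip_width: 0.0005
```

```bash
python3 look.py f wrist scene; python3 tilt.py t10|head -2
```

```text
14.4333 [0.546  0.0258 0.0957] [-0.2 -3.   0.8]
wrist ins top 448 [0.5473 0.0363] [0.5314 0.0284] [0.5622 0.04  ]
14.5333 [0.5459 0.026  0.0956] [ 0.2 -1.3  0.4]
top n 990 slope [ 0.006 -0.371] z 0.0766 circ 552.5 57.4 25.2 mid [0.5462 0.0454] ext [0.0345 0.0149]
```

View pics/f.png

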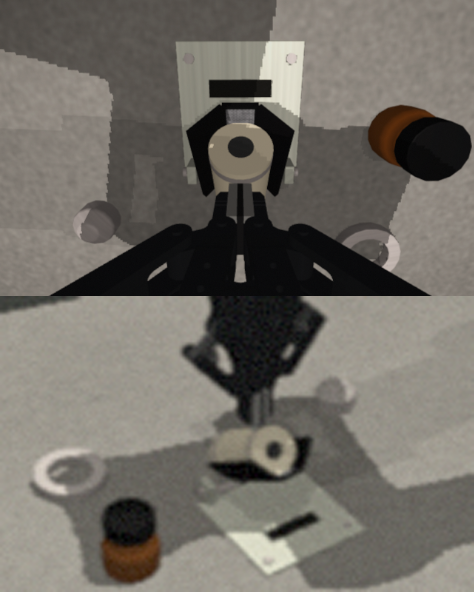

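At about 0.97 rad the insulator lies in the trough, with its end face at (240,148) in the wrist view. Before finishing I'll measure how far it has slid along the trough.

```bash
cat > fit.py <<'E'
from h import *
import sys
z=np.load(sys.argv[1]); i=cams.camera_info("wrist"); i['extrinsics']=z['T']; W=cloud("wrist",z['im'],z['d'],i)
im=z['im'].astype(int); H=np.array([.5474,.0163,.012]); ux=np.array([-.038,.9993,0]); uy=np.array([-.9993,-.038,0])
k=(im.min(-1)>75)&(W[...,2]>.03)&(W[...,2]<.1)&(abs((W-H)@uy)<.025)&(z['d']>.05)&((W-H)@ux>-.05)&((W-H)@ux<.09)
q=np.c_[(W[k]-H)@ux,(W[k]-H)@uy,(W[k]-H)[:,2]]
rng=np.random.default_rng(0); best=None   # end face plane, by consensus
for _ in range(400):
    a=q[rng.choice(len(q),3,False)]; n=np.cross(a[1]-a[0],a[2]-a[0]); l=np.linalg.norm(n)
    if l<1e-6: continue
    n/=l; 
    if n[0]<0: n=-n
    if abs(n[1])>.1 or n[0]<.3: continue
    m=abs((q-a[0])@n)<.001
    if best is None or m.sum()>best.sum(): best=m
e=q[best]; c=e.mean(0); n=np.linalg.svd(e-c)[2][2]; n*=np.sign(n[0]); ph=np.arctan2(n[0],n[2])
al=np.array([np.sin(ph),0,np.cos(ph)]); out=np.array([-np.cos(ph),0,np.sin(ph)])
mid=(e.min(0)+e.max(0))/2
print("phi",ph.round(3),"n",len(e),"of",len(q),"end along",(mid@al).round(4),"off back",(mid@out).round(4),"y",mid[1].round(4),"ext",np.ptp(e@out).round(4),np.ptp(e[:,1]).round(4))
E
python3 fit.py pics/fwrist.npz; python3 fit.py pics/ewrist.npz
```

```text
phi 0.95 n 3962 of 6441 end along 0.0643 off back 0.0219 y -0.0 ext 0.0414 0.0395
phi 0.401 n 5394 of 6148 end along 0.0659 off back 0.0241 y -0.0001 ext 0.0393 0.0397
```

The fit gives phi 0.95 rad, the end face 64 mm along the trough (middle at z≈-17 mm), the axis 22 mm off the back and centred in y. That's a good state to finish the arc from.

Request:
step_arm:
  steps:
    - {"xyz":[0,-0.055,0.02],"turn":[0,0,0],"gripper":-1}
    - {"xyz":[0,-0.054,0.022],"turn":[0,0,0],"gripper":-1}
    - {"xyz":[0,-0.053,0.024],"turn":[0,0,0],"gripper":-1}
    - {"xyz":[0,-0.053,0.026],"turn":[0,0,0],"gripper":-1}
    - {"xyz":[0,-0.052,0.028],"turn":[0,0,0],"gripper":-1}
    - {"xyz":[0,-0.051,0.03],"turn":[0,0,0],"gripper":-1}
    - {"xyz":[0,-0.05,0.032],"turn":[0,0,0],"gripper":-1}
    - {"xyz":[0,-0.049,0.033],"turn":[0,0,0],"gripper":-1}

```text
time_s: 15.25
position: [0.5453, 0.0426, 0.087]
tool_rot: [[0.999, 0.038, 0.0], [0.038, -0.999, 0.0], [0.0, -0.0, -1.0]]
ft_force: [-0.8, -0.9, 2.1]
grip_width: 0.0001
```

Request:
step_arm:
  steps:
    - {"xyz":[0,-0.047,0.035],"turn":[0,0,0],"gripper":-1}
    - {"xyz":[0,-0.046,0.037],"turn":[0,0,0],"gripper":-1}
    - {"xyz":[0,-0.045,0.039],"turn":[0,0,0],"gripper":-1}
    - {"xyz":[0,-0.044,0.04],"turn":[0,0,0],"gripper":-1}
    - {"xyz":[0,-0.042,0.042],"turn":[0,0,0],"gripper":-1}

```text
time_s: 15.67
position: [0.545, 0.0515, 0.0793]
tool_rot: [[0.999, 0.038, 0.0], [0.038, -0.999, 0.0], [0.0, -0.0, -1.0]]
ft_force: [0.3, 0.8, 2.8]
grip_width: 0.0002
```

```bash
python3 look.py g wrist; python3 fit.py pics/gwrist.npz
```

```text
15.6667 [0.545  0.0515 0.0793] [0.3 0.8 2.8]
phi 1.397 n 2017 of 4542 end along 0.0636 off back 0.024 y -0.0001 ext 0.0337 0.0389
```

Request:
step_arm:
  steps:
    - {"xyz":[0,-0.03,0.043],"turn":[0,0,0],"gripper":-1}
    - {"xyz":[0,-0.02,0.044],"turn":[0,0,0],"gripper":-1}
    - {"xyz":[0,-0.015,0.045],"turn":[0,0,0],"gripper":-1}
    - {"xyz":[0,-0.01,0.046],"turn":[0,0,0],"gripper":-1}
    - {"xyz":[0,0,0],"turn":[0,0,0],"gripper":-1}
    - {"xyz":[0,0,0],"turn":[0,0,0],"gripper":-1}

```text
time_s: 16.22
position: [0.5449, 0.0547, 0.0723]
tool_rot: [[0.999, 0.038, 0.0], [0.038, -0.999, 0.001], [0.0, -0.001, -1.0]]
ft_force: [-0.6, 3.5, 4.1]
grip_width: -0.0001
```

```bash
python3 look.py i wrist; python3 fit.py pics/iwrist.npz
```

```text
16.2167 [0.5449 0.0547 0.0723] [-0.6  3.5  4.1]
phi 2.827 n 887 of 3627 end along -0.0204 off back 0.05 y -0.0016 ext 0.046 0.0347
```

By the TCP height the insulator's upper side is at about 53 mm (52 when flat), with a force near 5 N. I'll lift straight off, then look.

Request:
step_arm:
  steps:
    - {"xyz":[0,0,-0.03],"turn":[0,0,0],"gripper":-1}
    - {"xyz":[0,0,-0.05],"turn":[0,0,0],"gripper":-1}
    - {"xyz":[0,0,-0.2],"turn":[0,0,0],"gripper":-1}
    - {"xyz":[0,0.3,-0.7],"turn":[0,0,0],"gripper":-1}
    - {"xyz":[0,0.6,-0.7],"turn":[0,0,0],"gripper":-1}
    - {"xyz":[0,0.8,-0.6],"turn":[0,0,0],"gripper":-1}
    - {"xyz":[0,0.8,-0.6],"turn":[0,0,0],"gripper":-1}
    - {"xyz":[0,0.8,-0.2],"turn":[0,0,0],"gripper":-1}
    - {"xyz":[0,0,0],"turn":[0,0,0],"gripper":-1}
    - {"xyz":[0,0,0],"turn":[0,0,0],"gripper":-1}

```text
time_s: 17.1
position: [0.5497, -0.0791, 0.1961]
tool_rot: [[0.999, 0.035, 0.001], [0.035, -0.999, -0.0], [0.001, 0.0, -1.0]]
ft_force: [-0.3, 1.1, -0.5]
grip_width: -0.0
```

```bash
python3 look.py j wrist scene; python3 - <<'E'
from h import *
z=np.load("pics/jwrist.npz"); i=cams.camera_info("wrist"); i['extrinsics']=z['T']; W=cloud("wrist",z['im'],z['d'],i); im=z['im'].astype(int)
H=np.array([.5474,.0163,0]); ux=np.array([-.038,.9993,0]); uy=np.array([-.9993,-.038,0])
X=np.stack([(W-H)@ux,(W-H)@uy,W[...,2]],-1)
k=(abs(X[...,1])<.05)&(X[...,0]>-.05)&(X[...,0]<.1)&(X[...,2]>.02)&(X[...,2]<.08)
w=X[k&(im.min(-1)>75)]; b=X[k&(im.max(-1)<70)]
print("white",len(w),np.percentile(w,[1,99],axis=0).round(4))
for x0 in range(-20,80,10):
    j=w[(w[:,0]*1000>=x0)&(w[:,0]*1000<x0+10)]
    if len(j)>20: t=j[j[:,2]>np.percentile(j[:,2],95)]; print(x0,len(j),"crest z",t[:,2].mean().round(4),"y",np.median(t[:,1]).round(4),"y mid",((j[:,1].min()+j[:,1].max())/2).round(4))
for x0 in range(0,90,10):
    j=b[(b[:,0]*1000>=x0)&(b[:,0]*1000<x0+10)]
    if len(j)>20: print("wing",x0,len(j),np.percentile(j[:,2],95).round(4),j[:,1].min().round(4),j[:,1].max().round(4))
E
```

```text
17.1 [ 0.5497 -0.0791  0.1961] [-0.3  1.1 -0.5]
white 4681 [[-0.0169 -0.0424  0.0224]
 [ 0.0366  0.0418  0.0532]]
-20 530 crest z 0.0522 y 0.0003 y mid 0.0004
-10 960 crest z 0.0524 y -0.0001 y mid -0.0003
0 991 crest z 0.0526 y -0.0005 y mid 0.0006
10 786 crest z 0.0529 y -0.0005 y mid -0.0064
20 812 crest z 0.0533 y 0.0001 y mid -0.0069
30 601 crest z 0.0533 y -0.0006 y mid -0.0071
wing 0 414 0.0337 -0.031 0.0361
wing 10 433 0.0343 -0.0306 0.0309
wing 20 433 0.0341 -0.0303 0.0307
wing 30 468 0.0347 -0.0309 0.0309
wing 40 36 0.0325 -0.0297 0.0304
```

View pics/j.png

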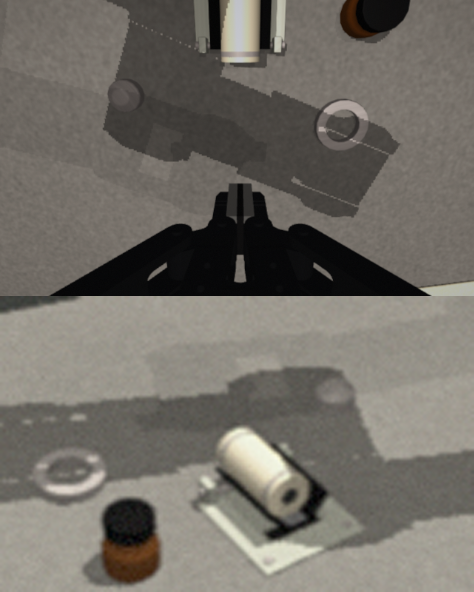

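The views show the insulator lying centred in the flat trough, from about (219,62) to (260,62) in the wrist view, with the arm well clear. The crest is at 52–53 mm, the slope about 0.02 rad and the middle about 18 mm towards the hinge. Handing in.

```bash
python3 -c "
from h import *
print(order.close_job())"
```

```text
the job is handed in; nothing more can be done
None
```

I slid the insulator upright into the trough's mouth with the two fingers as a loose fork, never gripping it. Then I tipped it and the trough down along an arc about the hinge, lifted off, and handed in at about 17 s of the 58 s allowed.

**Last checks before handing in:**
- **Trough and insulator:** flat to about 0.02–0.03 rad. The insulator lies on its side and is centred within 1 mm. Its middle is about 18 mm towards the hinge from the trough's middle (36 mm allowed). Its upper side is at 52–53 mm, where 52 mm means flat.
- **Force:** the highest wrist reading was about 5.4 N, a combined figure read between moves; I didn't measure finger contact directly.
- **Bystanders:** the flange, jar and cap look unmoved in the last pictures. The arm went nowhere near the others, and I did not measure any of them again.

**Checks that disagreed or failed:**
- **Hinge position:** my first estimate (y≈0.012) was about 4 mm off; the cheeks and the trough's back put it at 0.016. The first push therefore looked 4–5 mm short of the back. A second low push showed the base already blocked by the cradle's foot, at about x = -24 mm in the cradle frame (limits -30 to -10).
- **Fit with the fingers still on:** one automatic fit of the insulator's end face gave nonsense because the end was hidden. I repeated the measurement after lifting off.

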